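# Find the hatch board that rocks and push it open

### The job

One of the four wooden hatch boards in the green chip-chute casing has lost its chock, and you cannot see which: press the black dots with your fingertips, one board after another and without forcing them, until you find the board that rocks, and push that dot's end down until the hatch stands open, tipped by about 40 degrees. Leave it open and move your hand clear; nothing is to be gripped or lifted, and the things standing about on the casing and table stay where they are.

Things in the scene. Friction and masses are not known exactly. Their poses are not given: they have to be found in the camera images.
- casing: Fixed green steel chip-chute casing, 270 (x) x 500 (y) x 110 mm tall, origin at the centre of its underside, x pointing to its far side, y to its left, turned up to 0.25 rad from the world axes. In its flat top four identical wooden hatch boards lie flush side by side, 105 mm apart along y; between them are 21 mm ribs. Their wells are 100 mm deep; apart from what chocks the boards they are empty
- mark_a (a point): Centre of the black dot, 22 mm across, on top of the leftmost board at its end nearer the robot, 110 mm above the table when shut. The board is 160 (casing x) x 80 (y) x 12 mm in a 164 x 84 mm opening and turns on a level cross-pin at mid-length, 45 mm beyond the dot, 6 mm under its top. Axes as the casing's when shut; they move with the board
- mark_b (a point): Centre of the black dot, 22 mm across, on top of the second from the left board at its end nearer the robot, 110 mm above the table when shut. The board is 160 (casing x) x 80 (y) x 12 mm in a 164 x 84 mm opening and turns on a level cross-pin at mid-length, 45 mm beyond the dot, 6 mm under its top. Axes as the casing's when shut; they move with the board
- mark_c (a point): Centre of the black dot, 22 mm across, on top of the third from the left board at its end nearer the robot, 110 mm above the table when shut. The board is 160 (casing x) x 80 (y) x 12 mm in a 164 x 84 mm opening and turns on a level cross-pin at mid-length, 45 mm beyond the dot, 6 mm under its top. Axes as the casing's when shut; they move with the board
- mark_d (a point): Centre of the black dot, 22 mm across, on top of the rightmost board at its end nearer the robot, 110 mm above the table when shut. The board is 160 (casing x) x 80 (y) x 12 mm in a 164 x 84 mm opening and turns on a level cross-pin at mid-length, 45 mm beyond the dot, 6 mm under its top. Axes as the casing's when shut; they move with the board
- board_a (a joint): Tilt of the leftmost board, rad: 0 shut and flush (all start so), growing as the dot's end sinks, stop at 0.95; wanted: about 0.7 (40 degrees). Pressed at the dot a chocked board gives under 1 mm; the one that rocks yields to about 3 N, sinks as far as pushed and stays where left. A fingertip going straight down at the dot has tipped it by 0.7 when 30 to 38 mm below the casing's top, by its width
- board_b (a joint): Tilt of the second from the left board, rad: 0 shut and flush (all start so), growing as the dot's end sinks, stop at 0.95; wanted: about 0.7 (40 degrees). Pressed at the dot a chocked board gives under 1 mm; the one that rocks yields to about 3 N, sinks as far as pushed and stays where left. A fingertip going straight down at the dot has tipped it by 0.7 when 30 to 38 mm below the casing's top, by its width
- board_c (a joint): Tilt of the third from the left board, rad: 0 shut and flush (all start so), growing as the dot's end sinks, stop at 0.95; wanted: about 0.7 (40 degrees). Pressed at the dot a chocked board gives under 1 mm; the one that rocks yields to about 3 N, sinks as far as pushed and stays where left. A fingertip going straight down at the dot has tipped it by 0.7 when 30 to 38 mm below the casing's top, by its width
- board_d (a joint): Tilt of the rightmost board, rad: 0 shut and flush (all start so), growing as the dot's end sinks, stop at 0.95; wanted: about 0.7 (40 degrees). Pressed at the dot a chocked board gives under 1 mm; the one that rocks yields to about 3 N, sinks as far as pushed and stays where left. A fingertip going straight down at the dot has tipped it by 0.7 when 30 to 38 mm below the casing's top, by its width
- glue_jar: Bystander, not to be touched: jar of glue, red lid, 56 mm across, 85 mm tall, standing on the casing's far strip
- slat: Bystander, not to be touched: thin wooden slat 130 x 28 x 10 mm lying on the casing's right-hand strip
- slat2: Bystander, not to be touched: dark wooden slat 30 x 120 x 12 mm lying on the casing's far strip
- spray_can: Bystander, not to be touched: blue spray can 60 mm across, 190 mm tall, on the table to the left
- wrench: Bystander, not to be touched: steel wrench lying on the table to the right
- dust_brush: Bystander, not to be touched: hand brush lying on the table to the left
- offcut: Bystander, not to be touched: wooden offcut 90 x 60 x 35 mm on the table to the right

How it is judged:
By the outcome, as a careful person would: the job done as asked, in the order asked, and still so for the second after the job is handed in, with the robot touching nothing.
It also fails if it takes over 45 s, if anything falls off the work surface, if the arm or the gripper's body presses on something with over 40 N, if the wrist force passes 120 N, or if a joint passes its speed limit or range.

### The arm

A 6-joint arm with a two-finger parallel gripper is mounted at the origin on the work surface. World frame = base frame: x ahead of the robot, y to its left, z up, the work surface at z = 0. Lengths are in m, angles in rad, forces in N, time in s.
With the tool pointing down it reaches from about 0.25 to 0.775 m from the base axis. Payload 8.9 kg.
Tool frame: the origin (TCP) lies midway between the tips of the shut fingers; the grasp point (between the pads) lies 19 mm behind it (env.hold_point_z is the distance from the TCP to the grasp point, in m); z points along the fingers, y is the line along which they close (so a half turn about z gives the same grasp; the last joint's range is limited). The gripper opens to 85 mm and grips with 20 to 120 N. Pads are 22 mm wide; open, the fingers measure 114 mm over their backs; the gripper's body (76 mm by 85 mm) begins 54 mm behind the grasp point. The pads swing forward as they close: fully open they stand 13 mm farther back than shut.
Start: joints at [1.07, 0.291, -0.153, 1.127, 0, 1.431], TCP at [0.186, 0.491, 0.231] pointing down, gripper open.
Joint ranges: [-2.52, 2.52], [-0.91, 1.74], [-1.3, 1.37], [-1.96, 2.02], [-1.52, 1.47], [-3.14, 3.14]. Speed limits (rad/s): [2.22, 2.22, 2.79, 3.14, 3.14, 3.14].

### API

Orientations are given as a unit quaternion [w, x, y, z].
In Python, from workcell import readout, camera, get_calibration, env gives the robot as it stands.
- The arm moves only by the tool step_arm, never from a script. Its argument "moves" is a list of rows, each an object of numbers: "tx", "ty", "tz": the shift along the tool's x, y, z scaled (see below); "wx", "wy", "wz": the turn, a rotation vector about the tool's x, y, z scaled (see below). In form: [{"tx": .., "ty": .., "tz": .., "wx": .., "wy": .., "wz": ..}, ...]. A call has exactly 5 rows; each row shifts and turns the commanded pose from where the row before left it, along the tool's axes as they then stand; what a row does not reach is not made up. The controller multiplies each number of a shift by 250 mm and each number of a turn by 90 degrees. A row lasts 1/10 s, in which the tool goes at most 50 mm and 8.59 degrees, less where a joint would pass 70% of its speed; a pose out of reach is approached as far as the arm can. A call with a number of a shift or a turn outside -1 to 1 is refused whole. A call with a gripper value outside its range is refused whole. "grip" is the gripper command: -1 is shut, 1 is fully open, values between are in proportion, set as the call begins (left out, the last holds). The fingers move at their own pace and stop on an object; "squeeze" is the grip in N (left out, the last holds). Time passes only in rows, so rows that do not move let the fingers close, or fill a call up. It gives the time, the measured TCP pose, the force, the opening and the grip force at its end, in the units of the state.
- readout.read_state(): the state, without advancing time (a new reading comes with each control period).
- camera(name): name is "scene" or "top"; returns (picture, depth): 384x512x3 uint8, red, green, blue; 384x512 float32, m along the optical axis (not along the pixel's ray), 0 where there is no reading.
- get_calibration(name): a dict with "vfov" (degrees; the focal length in pixels is half the picture's height over the tangent of half this angle, whatever the lens; pixels are square), "cx", "cy" (the principal point, pixels), "origin" and "orientation" of the camera in the world. Camera axes: x right, y down, z forward; pixel columns grow to the right and rows downward; lengths in m; the calibration is good to about 2 mm. A picture is of the moment at which its call begins. get_calibration takes no time and is no camera call.
- env.job_done(): hands the job in; it is judged then, once.
The state is a dict: "clock": time; "joint_positions": joint angles; "dq": joint speeds; "tau": joint torques, N m; "eef_pos": TCP position; "orientation": TCP orientation; "ft_force": force on the tool from outside, world axes, zero at the start; "moment": the same for the moment, N m; "grip_width": opening from 0.0 (shut) to 1.0 (fully open); "grip_force": force on a finger pad.
Only numpy, scipy, OpenCV 4.12 (cv2) and the standard library are available. Lean on these libraries where they do the work, as an engineer would, in place of code of your own. Each camera call takes 0.05 s, during which the arm holds its last target. There are 200 camera calls.

## Working session

There is one attempt and no reset: what is moved stays moved. The work goes in short steps, Python scripts to look and compute and a tool call to move; the robot and the scene stay as the last step left them, time stands still between calls to the robot, and variables do not carry over. Pictures are saved under pics/ and viewed, at most 10 in all, crops included, and the job is handed in when it is done.

Besides the shell and the picture viewer there is one more tool, called after "Emit:" as name(argument=value, ...), one argument or row to a line, values as JSON. step_arm: Moves the arm, as the interface text tells. Its arguments: {"type":"object","properties":{"moves":{"type":"array","items":{"type":"object","properties":{"tx":{"type":"number"},"ty":{"type":"number"},"tz":{"type":"number"},"wx":{"type":"number"},"wy":{"type":"number"},"wz":{"type":"number"}}}},"grip":{"type":"number"},"squeeze":{"type":"number"}},"required":["moves"]}

```bash
mkdir -p pics; python3 - <<'E'
from workcell import readout,camera,get_calibration,env
import cv2,numpy as np
s=readout.read_state(); print(s)
for n in("scene","top"):
    p,d=camera(n); cv2.imwrite(f"pics/{n}0.png",p[...,::-1]); np.savez(f"{n}0.npz",p=p,d=d); print(n,get_calibration(n))
E
```

```text
{'clock': 0.0, 'joint_positions': array([ 1.06968707e+00,  2.91307661e-01, -1.54091040e-01,  1.12670889e+00,
       -1.73974750e-05,  1.43147021e+00]), 'dq': array([-4.30028416e-04,  1.75840228e-03,  1.92561459e-03, -7.71002274e-04,
       -7.78092481e-05, -1.58740536e-03]), 'tau': array([-2.70928676e-04, -5.37134600e+01,  3.31372046e+01,  1.56264816e-02,
       -2.03533318e-04, -4.50533162e-05]), 'eef_pos': array([0.18562766, 0.49063234, 0.23073125]), 'orientation': array([-1.98119626e-04,  1.79906623e-01,  9.83683474e-01, -6.25044748e-04]), 'ft_force': array([0.23350825, 0.65947073, 1.01127188]), 'moment': array([ 0.05858025, -0.03293874,  0.00642101]), 'grip_force': 0.0, 'grip_width': 1.002231780847398}
scene {'vfov': 47.921524856595674, 'cx': 247.38096031126446, 'cy': 195.03635895826054, 'origin': array([1.32977572, 0.10487442, 1.02291606]), 'orientation': array([-0.23039634,  0.59716302,  0.72219138, -0.26220882])}
top {'vfov': 49.43835840155032, 'cx': 261.28646284577206, 'cy': 189.68407624028805, 'origin': array([ 0.2255784 , -0.00607022,  1.60013263]), 'orientation': array([ 0.07096158, -0.68348833,  0.72246431, -0.07650804])}
```

View pics/top0.png

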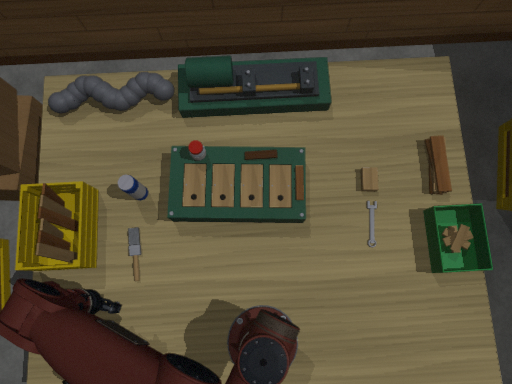

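View pics/scene0.png

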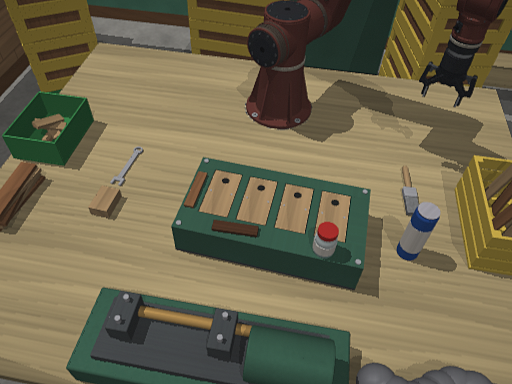

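The top view shows the four dots at about (194,197), (223,197), (252,197) and (280,197). The jar is behind board a, the slats are at the far and right strips, and the spray can is to the left. Next I'll locate the dots in both views.

```bash
cat > h.py <<'E'
import numpy as np,cv2
from workcell import get_calibration
from scipy.spatial.transform import Rotation as R
def ray(n,px):
    c=get_calibration(n); f=192/np.tan(np.radians(c['vfov']/2)); q=c['orientation']
    v=R.from_quat([q[1],q[2],q[3],q[0]]).apply([(px[0]-c['cx'])/f,(px[1]-c['cy'])/f,1.])
    return np.array(c['origin']),v
def plane(n,px,z):
    o,v=ray(n,px); return o+v*(z-o[2])/v[2]
def dots(n,p,guess):
    g=p.max(axis=2).astype(float); out=[]
    for u,v in guess:
        w=np.clip(90-g[v-6:v+7,u-6:u+7],0,None); yy,xx=np.mgrid[v-6:v+7,u-6:u+7]
        out.append((float((w*xx).sum()/w.sum()),float((w*yy).sum()/w.sum())))
    return out
E
python3 - <<'E'
from h import *
G={'top':[(194,197),(223,197),(252,197),(280,197)],'scene':[(335,203),(295,188),(261,188),(226,181)]}
for n in G:
    z=np.load(n+'0.npz'); ps=dots(n,z['p'],G[n])
    P=np.array([plane(n,q,.11) for q in ps]); print(n,np.round(ps,1).tolist()); print(P.round(4).tolist())
    print('spacing',np.linalg.norm(np.diff(P,axis=0),axis=1).round(4),'yaw',np.arctan2(-(P[0]-P[3])[0],(P[0]-P[3])[1]))
    for q in ps:
        o,v=ray(n,q); print((o+v*z['d'][int(q[1]+.5),int(q[0]+.5)]).round(4),end=' ')
    print()
    print('corners/jar etc')
z=np.load('top0.npz')
for k,q in dict(jar=(197,148),slat2=(260,155),slat=(300,183),can=(127,184)).items():
    o,v=ray('top',q); print(k,(o+v*z['d'][q[1],q[0]]).round(3))
cv2.imwrite('pics/c.png',cv2.resize(np.hstack([z['p'][140:230,160:315],np.load('scene0.npz')['p'][150:240,200:355]])[...,::-1],None,fx=2.5,fy=2.5))
E
```

```text
top [[193.3, 196.5], [222.2, 196.7], [251.0, 197.0], [280.0, 197.4]]
[[0.5296, 0.2215, 0.11], [0.5228, 0.1166, 0.11], [0.5159, 0.0121, 0.11], [0.5087, -0.093, 0.11]]
spacing [0.1051 0.1047 0.1053] yaw -0.06617605252486787
[0.5302 0.222  0.107 ] [0.523  0.1168 0.1085] [0.5147 0.0121 0.1161] [ 0.509  -0.093   0.1085] 
corners/jar etc
scene [[334.7, 202.2], [296.5, 191.5], [260.8, 187.5], [225.1, 180.4]]
[[0.5282, 0.2217, 0.11], [0.5096, 0.1134, 0.11], [0.5148, 0.012, 0.11], [0.5079, -0.0931, 0.11]]
spacing [0.1099 0.1015 0.1053] yaw -0.06424273072851061
[0.5267 0.2219 0.1084] [0.5072 0.1135 0.1073] [0.5155 0.0121 0.1108] [ 0.5086 -0.0929  0.1108] 
corners/jar etc
jar [0.685 0.192 0.195]
slat2 [ 0.671 -0.029  0.118]
slat [ 0.558 -0.17   0.112]
can [0.568 0.435 0.198]
```

View pics/c.png

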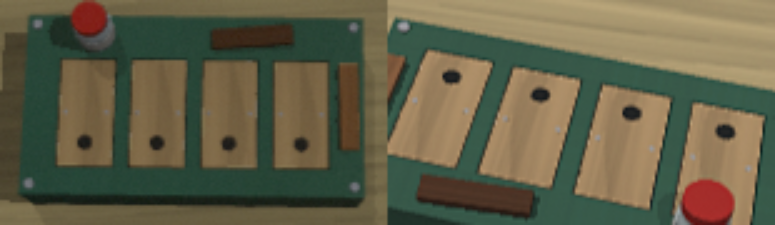

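Both views agree to within 2 mm on dots a, c and d. The scene-view seed for b was off, so I'm using its top-view value. The spacing is 105 mm and the casing is turned −0.066 rad. I'll shut the fingers, turn about −17° and move toward dot a.

Emit:
step_arm(
  grip=-1,
  moves=[
    {"wz":-0.094},
    {"wz":-0.094},
    {"tx":-0.12,"ty":-0.082},
    {"tx":-0.12,"ty":-0.082},
    {"tx":-0.12,"ty":-0.082},
  ],
)

```text
$.moves[0]: bad value
```

Emit:
step_arm(
  moves=[
    {"tx":-0.12,"ty":-0.082},
    {"tx":-0.12,"ty":-0.082},
    {"tx":-0.12,"ty":-0.082},
    {"tx":-0.12,"ty":-0.082},
    {"tx":-0.12,"ty":-0.082},
  ],
)

```text
$.moves[0]: bad value
```

Every row seems to need all six numbers.

Emit:
step_arm(
  grip=-1,
  moves=[
    {"tx":0,"ty":0,"tz":0,"wx":0,"wy":0,"wz":-0.094},
    {"tx":0,"ty":0,"tz":0,"wx":0,"wy":0,"wz":-0.094},
    {"tx":-0.12,"ty":-0.082,"tz":0,"wx":0,"wy":0,"wz":0},
    {"tx":-0.12,"ty":-0.082,"tz":0,"wx":0,"wy":0,"wz":0},
    {"tx":-0.12,"ty":-0.082,"tz":0,"wx":0,"wy":0,"wz":0},
  ],
)

```text
clock: 0.6
eef_pos: [0.272, 0.4228, 0.231]
orientation: [-0.0, 0.033, 0.999, -0.0]
ft_force: [0.2, 0.4, -0.2]
grip_width: 0.141
grip_force: 0.0
```

Emit:
step_arm(
  moves=[
    {"tx":-0.108,"ty":-0.0736,"tz":0,"wx":0,"wy":0,"wz":0},
    {"tx":-0.108,"ty":-0.0736,"tz":0,"wx":0,"wy":0,"wz":0},
    {"tx":-0.108,"ty":-0.0736,"tz":0,"wx":0,"wy":0,"wz":0},
    {"tx":-0.108,"ty":-0.0736,"tz":0,"wx":0,"wy":0,"wz":0},
    {"tx":-0.108,"ty":-0.0736,"tz":0,"wx":0,"wy":0,"wz":0},
  ],
)

```text
clock: 1.1
eef_pos: [0.4009, 0.3218, 0.2311]
orientation: [-0.0, 0.033, 0.999, -0.0]
ft_force: [0.5, 0.4, 0.9]
grip_width: 0.002
grip_force: 0.0
```

Emit:
step_arm(
  moves=[
    {"tx":-0.108,"ty":-0.0736,"tz":0.08,"wx":0,"wy":0,"wz":0},
    {"tx":-0.108,"ty":-0.0736,"tz":0.08,"wx":0,"wy":0,"wz":0},
    {"tx":-0.108,"ty":-0.0736,"tz":0.08,"wx":0,"wy":0,"wz":0},
    {"tx":-0.108,"ty":-0.0736,"tz":0.08,"wx":0,"wy":0,"wz":0},
    {"tx":-0.108,"ty":-0.0736,"tz":0.08,"wx":0,"wy":0,"wz":0},
  ],
)

```text
clock: 1.6
eef_pos: [0.5294, 0.2211, 0.1302]
orientation: [-0.0, 0.033, 0.999, -0.0]
ft_force: [0.1, 0.0, -0.1]
grip_width: -0.001
grip_force: 0.0
```

Emit:
step_arm(
  moves=[
    {"tx":0,"ty":0,"tz":0.028,"wx":0,"wy":0,"wz":0},
    {"tx":0,"ty":0,"tz":0.02,"wx":0,"wy":0,"wz":0},
    {"tx":0,"ty":0,"tz":0.016,"wx":0,"wy":0,"wz":0},
    {"tx":0,"ty":0,"tz":0.008,"wx":0,"wy":0,"wz":0},
    {"tx":0,"ty":0,"tz":0.004,"wx":0,"wy":0,"wz":0},
  ],
)

```text
clock: 2.1
eef_pos: [0.5283, 0.2228, 0.1127]
orientation: [0.0, 0.033, 0.999, 0.0]
ft_force: [-1.0, 0.2, -0.1]
grip_width: 0.003
grip_force: 0.0
```

Emit:
step_arm(
  moves=[
    {"tx":0,"ty":0,"tz":0.002,"wx":0,"wy":0,"wz":0},
    {"tx":0,"ty":0,"tz":0.002,"wx":0,"wy":0,"wz":0},
    {"tx":0,"ty":0,"tz":0.002,"wx":0,"wy":0,"wz":0},
    {"tx":0,"ty":0,"tz":0.002,"wx":0,"wy":0,"wz":0},
    {"tx":0,"ty":0,"tz":0.002,"wx":0,"wy":0,"wz":0},
  ],
)

```text
clock: 2.6
eef_pos: [0.5287, 0.2222, 0.1099]
orientation: [0.0, 0.033, 0.999, 0.0]
ft_force: [-0.9, 0.3, 3.1]
grip_width: 0.002
grip_force: 1.6
```

Emit:
step_arm(
  moves=[
    {"tx":0,"ty":0,"tz":0.002,"wx":0,"wy":0,"wz":0},
    {"tx":0,"ty":0,"tz":0.002,"wx":0,"wy":0,"wz":0},
    {"tx":0,"ty":0,"tz":0.002,"wx":0,"wy":0,"wz":0},
    {"tx":0,"ty":0,"tz":0.002,"wx":0,"wy":0,"wz":0},
    {"tx":0,"ty":0,"tz":0,"wx":0,"wy":0,"wz":0},
  ],
)

```text
clock: 3.1
eef_pos: [0.5288, 0.2222, 0.1097]
orientation: [0.001, 0.033, 0.999, 0.0]
ft_force: [-6.8, -2.1, 20.6]
grip_width: 0.002
grip_force: 10.5
```

Board a is chocked: 20 N for 0.2 mm of give. On to b.

Emit:
step_arm(
  moves=[
    {"tx":0,"ty":0,"tz":-0.06,"wx":0,"wy":0,"wz":0},
    {"tx":0,"ty":-0.1,"tz":-0.028,"wx":0,"wy":0,"wz":0},
    {"tx":0,"ty":-0.16,"tz":0,"wx":0,"wy":0,"wz":0},
    {"tx":0,"ty":-0.16,"tz":0,"wx":0,"wy":0,"wz":0},
    {"tx":0,"ty":0,"tz":0.03,"wx":0,"wy":0,"wz":0},
  ],
)

```text
clock: 3.6
eef_pos: [0.5221, 0.1137, 0.123]
orientation: [0.001, 0.035, 0.999, -0.001]
ft_force: [-0.0, 0.7, -0.1]
grip_width: 0.007
grip_force: 0.0
```

Emit:
step_arm(
  moves=[
    {"tx":0,"ty":0,"tz":0.024,"wx":0,"wy":0,"wz":0},
    {"tx":0,"ty":0,"tz":0.016,"wx":0,"wy":0,"wz":0},
    {"tx":0,"ty":0,"tz":0.004,"wx":0,"wy":0,"wz":0},
    {"tx":0,"ty":0,"tz":0.002,"wx":0,"wy":0,"wz":0},
    {"tx":0,"ty":0,"tz":0,"wx":0,"wy":0,"wz":0},
  ],
)

```text
clock: 4.1
eef_pos: [0.5218, 0.118, 0.1108]
orientation: [0.0, 0.033, 0.999, 0.0]
ft_force: [0.6, 0.1, 0.3]
grip_width: 0.001
grip_force: 0.0
```

Emit:
step_arm(
  moves=[
    {"tx":0,"ty":0,"tz":0.002,"wx":0,"wy":0,"wz":0},
    {"tx":0,"ty":0,"tz":0.002,"wx":0,"wy":0,"wz":0},
    {"tx":0,"ty":0,"tz":0.003,"wx":0,"wy":0,"wz":0},
    {"tx":0,"ty":0,"tz":0.003,"wx":0,"wy":0,"wz":0},
    {"tx":0,"ty":0,"tz":0.002,"wx":0,"wy":0,"wz":0},
  ],
)

```text
clock: 4.6
eef_pos: [0.5219, 0.1176, 0.1096]
orientation: [0.001, 0.033, 0.999, 0.0]
ft_force: [-9.3, -0.1, 27.7]
grip_width: 0.002
grip_force: 13.7
```

Board b is chocked too (28 N, still at 0.1096). On to c, pushing a little more gently.

Emit:
step_arm(
  moves=[
    {"tx":0,"ty":0,"tz":-0.06,"wx":0,"wy":0,"wz":0},
    {"tx":0,"ty":-0.1,"tz":-0.028,"wx":0,"wy":0,"wz":0},
    {"tx":0,"ty":-0.16,"tz":0,"wx":0,"wy":0,"wz":0},
    {"tx":0,"ty":-0.16,"tz":0,"wx":0,"wy":0,"wz":0},
    {"tx":0,"ty":0,"tz":0.03,"wx":0,"wy":0,"wz":0},
  ],
)

```text
clock: 5.1
eef_pos: [0.5155, 0.0088, 0.1231]
orientation: [0.001, 0.035, 0.999, -0.001]
ft_force: [0.4, 0.6, 0.0]
grip_width: -0.004
grip_force: 0.0
```

Emit:
step_arm(
  moves=[
    {"tx":0,"ty":0,"tz":0.024,"wx":0,"wy":0,"wz":0},
    {"tx":0,"ty":0,"tz":0.016,"wx":0,"wy":0,"wz":0},
    {"tx":0,"ty":0,"tz":0.004,"wx":0,"wy":0,"wz":0},
    {"tx":0,"ty":0,"tz":0.002,"wx":0,"wy":0,"wz":0},
    {"tx":0,"ty":0,"tz":0,"wx":0,"wy":0,"wz":0},
  ],
)

```text
clock: 5.6
eef_pos: [0.5148, 0.0132, 0.1108]
orientation: [-0.0, 0.033, 0.999, 0.0]
ft_force: [0.3, 0.4, 1.2]
grip_width: -0.0
grip_force: 0.0
```

Emit:
step_arm(
  moves=[
    {"tx":0,"ty":0,"tz":0.002,"wx":0,"wy":0,"wz":0},
    {"tx":0,"ty":0,"tz":0.002,"wx":0,"wy":0,"wz":0},
    {"tx":0,"ty":0,"tz":0.002,"wx":0,"wy":0,"wz":0},
    {"tx":0,"ty":0,"tz":0.002,"wx":0,"wy":0,"wz":0},
    {"tx":0,"ty":0,"tz":0.001,"wx":0,"wy":0,"wz":0},
  ],
)

```text
clock: 6.1
eef_pos: [0.5148, 0.0128, 0.1086]
orientation: [0.0, 0.033, 0.999, 0.0]
ft_force: [-0.7, 1.9, 3.6]
grip_width: 0.001
grip_force: 1.7
```

At c the tip has sunk to 0.1086 with only 3.6 N, so this may be the one. I'll push a little further to confirm.

Emit:
step_arm(
  moves=[
    {"tx":0,"ty":0,"tz":0.002,"wx":0,"wy":0,"wz":0},
    {"tx":0,"ty":0,"tz":0.002,"wx":0,"wy":0,"wz":0},
    {"tx":0,"ty":0,"tz":0.002,"wx":0,"wy":0,"wz":0},
    {"tx":0,"ty":0,"tz":0.002,"wx":0,"wy":0,"wz":0},
    {"tx":0,"ty":0,"tz":0.002,"wx":0,"wy":0,"wz":0},
  ],
)

```text
clock: 6.6
eef_pos: [0.5146, 0.0127, 0.106]
orientation: [-0.0, 0.033, 0.999, 0.0]
ft_force: [-1.4, 2.2, 3.3]
grip_width: -0.001
grip_force: 1.8
```

Board c rocks (4 mm down at 3 N). I'll push to about 28 mm below the top, then look.

Emit:
step_arm(
  moves=[
    {"tx":0,"ty":0,"tz":0.016,"wx":0,"wy":0,"wz":0},
    {"tx":0,"ty":0,"tz":0.022,"wx":0,"wy":0,"wz":0},
    {"tx":0,"ty":0,"tz":0.022,"wx":0,"wy":0,"wz":0},
    {"tx":0,"ty":0,"tz":0.022,"wx":0,"wy":0,"wz":0},
    {"tx":0,"ty":0,"tz":0.014,"wx":0,"wy":0,"wz":0},
  ],
)

```text
clock: 7.1
eef_pos: [0.5147, 0.0123, 0.0814]
orientation: [-0.0, 0.033, 0.999, -0.0]
ft_force: [-0.1, -0.4, 3.7]
grip_width: 0.003
grip_force: 1.5
```

```bash
cat > m.py <<'E'
from h import *
from workcell import camera,readout
import sys
def cloud(n,d):
    c=get_calibration(n); v,u=np.mgrid[:384,:512]; f=192/np.tan(np.radians(c['vfov']/2)); q=c['orientation']
    X=np.dstack([(u-c['cx'])/f*d,(v-c['cy'])/f*d,d])
    return (R.from_quat([q[1],q[2],q[3],q[0]]).apply(X.reshape(-1,3))+c['origin']).reshape(384,512,3)
pin=np.array([.5153,.0121])+.045*np.array([.998,-.066])
for n in('scene','top'):
    p,d=camera(n); cv2.imwrite(f'pics/{n}{sys.argv[1]}.png',p[...,::-1])
    L=((cloud(n,d)[...,:2]-pin)@np.array([[.998,.066],[-.066,.998]])); z=cloud(n,d)[...,2]
    for s0,s1 in((-.08,-.01),(.012,.07)):
        m=(d>0)&(abs(L[...,1])<.033)&(L[...,0]>s0)&(L[...,0]<s1)&(z<.175)&(z>.02)
        if s0<0: m&=(z<.11)
        k=np.polyfit(L[m,0],z[m],1); r=z[m]-np.polyval(k,L[m,0]); g=abs(r)<.006
        k=np.polyfit(L[m,0][g],z[m][g],1); print(n,s0,m.sum(),g.sum(),'tilt',np.arctan(k[0]).round(3),'z at pin',k[1].round(4))
print(readout.read_state()['eef_pos'])
E
python3 m.py 1
```

```text
scene -0.08 201 64 tilt 0.549 z at pin 0.1038
scene 0.012 228 207 tilt 0.559 z at pin 0.1155Traceback (most recent call last):
  File "m.py", line 15, in <module>
    k=np.polyfit(L[m,0],z[m],1); r=z[m]-np.polyval(k,L[m,0]); g=abs(r)<.006
    raise TypeError("expected non-empty vector for x")
TypeError: expected non-empty vector for x
```

View pics/scene1.png

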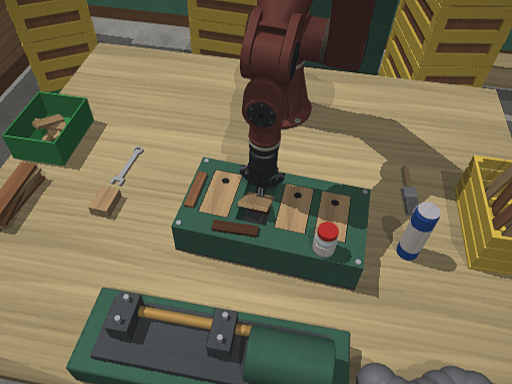

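The picture shows board c (about (257,203)) tipped with the tip in its well and everything else in place. The measured tilt is about 0.56, so I'll go another 6.5 mm.

Emit:
step_arm(
  moves=[
    {"tx":0,"ty":0,"tz":0.007,"wx":0,"wy":0,"wz":0},
    {"tx":0,"ty":0,"tz":0.007,"wx":0,"wy":0,"wz":0},
    {"tx":0,"ty":0,"tz":0.006,"wx":0,"wy":0,"wz":0},
    {"tx":0,"ty":0,"tz":0.006,"wx":0,"wy":0,"wz":0},
    {"tx":0,"ty":0,"tz":0,"wx":0,"wy":0,"wz":0},
  ],
)

```text
clock: 7.7
eef_pos: [0.5145, 0.0126, 0.0753]
orientation: [-0.0, 0.033, 0.999, 0.0]
ft_force: [0.8, 0.7, 0.1]
grip_width: -0.003
grip_force: 0.0
```

```bash
sed -i "s/('scene','top')/sys.argv[2:]/" m.py; python3 m.py 2 scene
```

```text
File "m.py", line 9
    for n insys.argv[2:]:
          ^^^^^
SyntaxError: invalid syntax
```

I'll withdraw straight up, then back clear of the view, and measure. If it's short I can push again.

Emit:
step_arm(
  moves=[
    {"tx":0,"ty":0,"tz":-0.06,"wx":0,"wy":0,"wz":0},
    {"tx":0,"ty":0,"tz":-0.12,"wx":0,"wy":0,"wz":0},
    {"tx":0,"ty":0,"tz":-0.16,"wx":0,"wy":0,"wz":0},
    {"tx":0,"ty":0,"tz":-0.16,"wx":0,"wy":0,"wz":0},
    {"tx":0,"ty":0,"tz":-0.1,"wx":0,"wy":0,"wz":0},
  ],
)

```text
clock: 8.2
eef_pos: [0.5154, 0.0126, 0.2282]
orientation: [0.001, 0.033, 0.999, -0.0]
ft_force: [0.3, -0.0, -0.6]
grip_width: -0.003
grip_force: 0.0
```

Emit:
step_arm(
  moves=[
    {"tx":0.14,"ty":0,"tz":0,"wx":0,"wy":0,"wz":0},
    {"tx":0.14,"ty":0,"tz":0,"wx":0,"wy":0,"wz":0},
    {"tx":0.14,"ty":0,"tz":0,"wx":0,"wy":0,"wz":0},
    {"tx":0.14,"ty":0,"tz":0,"wx":0,"wy":0,"wz":0},
    {"tx":0,"ty":0,"tz":0,"wx":0,"wy":0,"wz":0},
  ],
)

```text
clock: 8.7
eef_pos: [0.3709, 0.0225, 0.2252]
orientation: [-0.001, 0.033, 0.999, 0.0]
ft_force: [0.5, -0.2, 0.1]
grip_width: -0.003
grip_force: 0.0
```

```bash
sed -i "s/insys/in sys/" m.py; python3 m.py 3 scene top; python3 -c "
import cv2,numpy as np
a=cv2.imread('pics/scene3.png')[140:260,170:380];b=cv2.imread('pics/top3.png')[130:250,130:340]
cv2.imwrite('pics/d.png',cv2.resize(np.vstack([a,b]),None,fx=2.4,fy=2.4))"
```

```text
scene -0.08 206 32 tilt -0.16 z at pin 0.0497
scene 0.012 171 149 tilt 0.627 z at pin 0.1181
top -0.08 45 38 tilt 0.935 z at pin 0.1162
top 0.012 289 244 tilt 0.759 z at pin 0.1103
[0.37506466 0.02191804 0.22581948]
```

View pics/d.png

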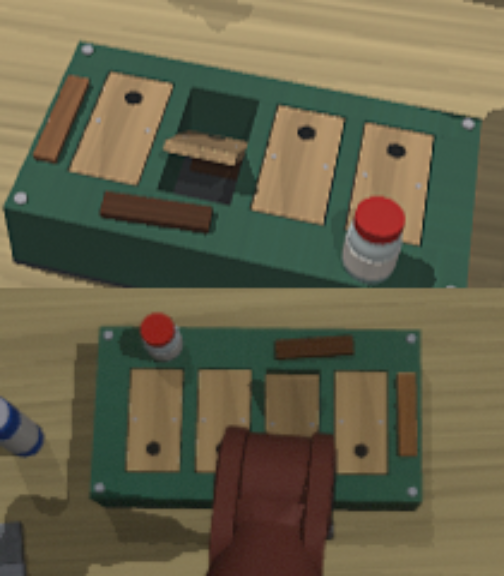

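Board c stands open with its neighbours shut and nothing else disturbed. The arm covers part of the top view, so I'll swing aside for one clean tilt check.

Emit:
step_arm(
  moves=[
    {"tx":0,"ty":0.16,"tz":0,"wx":0,"wy":0,"wz":0},
    {"tx":0,"ty":0.18,"tz":0,"wx":0,"wy":0,"wz":0},
    {"tx":0,"ty":0.18,"tz":0,"wx":0,"wy":0,"wz":0},
    {"tx":0,"ty":0.18,"tz":0,"wx":0,"wy":0,"wz":0},
    {"tx":0,"ty":0.12,"tz":0,"wx":0,"wy":0,"wz":0},
  ],
)

```text
clock: 9.3
eef_pos: [0.3897, 0.2295, 0.2253]
orientation: [0.0, 0.033, 0.999, 0.0]
ft_force: [0.3, -0.2, -0.9]
grip_width: -0.001
grip_force: 0.0
```

```bash
cat >> m.py <<'E'
# z profile along the board
for n in('top','scene'):
    p,d=camera(n); C=cloud(n,d); L=((C[...,:2]-pin)@np.array([[.998,.066],[-.066,.998]])); z=C[...,2]
    for a in np.arange(-.08,.08,.01):
        m=(d>0)&(abs(L[...,1])<.03)&(L[...,0]>a)&(L[...,0]<a+.01)
        if m.any(): print(n,round(a+.005,3),m.sum(),np.median(z[m]).round(4),z[m].max().round(4))
E
python3 m.py 4 top
```

```text
top -0.08 308 217 tilt 0.808 z at pin 0.1122
top 0.012 287 238 tilt 0.724 z at pin 0.1128
[0.39011811 0.23219532 0.22524076]
top -0.065 19 0.0214 0.0592
top -0.055 71 0.0542 0.0681
top -0.045 52 0.0668 0.0791
top -0.035 49 0.0774 0.0857
top -0.025 49 0.0864 0.0961
top -0.015 48 0.0956 0.106
top -0.005 58 0.1045 0.1167
top 0.005 52 0.1166 0.128
top 0.015 53 0.1251 0.1378
top 0.025 58 0.1347 0.1443
top 0.035 56 0.1451 0.1536
top 0.045 57 0.1538 0.161
top 0.055 50 0.1613 0.1685
top 0.065 1 0.1541 0.1541
scene -0.075 85 0.0792 0.1129
scene -0.055 8 0.0582 0.0623
scene -0.045 37 0.0208 0.073
scene -0.035 105 0.0198 0.0822
scene -0.025 75 0.0102 0.091
scene -0.015 60 0.0095 0.1009
scene -0.005 66 0.0099 0.111
scene 0.005 59 0.0103 0.1206
scene 0.015 10 0.1272 0.1306
scene 0.025 13 0.1354 0.1401
scene 0.035 9 0.145 0.1478
scene 0.045 15 0.1544 0.1585
scene 0.055 84 0.1602 0.1656
scene 0.065 24 0.1571 0.1598
```

```bash
python3 - <<'E'
from h import *
from scipy.optimize import minimize_scalar
p=cv2.imread('pics/top4.png')[...,::-1].astype(int)
m=(p[...,0]-p[...,1]>5)
for u in(244,248,251,255,259):
    c=[v for v in range(158,225) if m[v,u]]; print(u,c[0],c[-1],end=' | ')
c=get_calibration('top'); q=c['orientation']; f=192/np.tan(np.radians(c['vfov']/2))
Ri=R.from_quat([q[1],q[2],q[3],q[0]]).inv()
pin=np.array([.5153+.045*.998,.0121-.045*.066,.104]); X=np.array([.998,-.066,0])
print()
for t in(.6,.65,.7,.75,.8,.85):
    o=[]
    for s in(.08,-.045,-.08):
        P=pin+X*(s*np.cos(t)-.006*np.sin(t))+np.array([0,0,s*np.sin(t)+.006*np.cos(t)])
        k=Ri.apply(P-c['origin']); o.append((k[:2]/k[2]*f+[c['cx'],c['cy']]).round(1))
    print(t,o)
cv2.imwrite('pics/e.png',cv2.resize(p[140:230,200:320,::-1].astype(np.uint8),None,fx=6,fy=6,interpolation=cv2.INTER_CUBIC))
E
```

```text
244 166 224 | 248 158 224 | 251 158 224 | 255 158 224 | 259 158 224 | 
0.6 [array([251.2, 165.4]), array([251.2, 197.4]), array([251.2, 206. ])]
0.65 [array([251.2, 165.9]), array([251.2, 197.2]), array([251.2, 205.6])]
0.7 [array([251.2, 166.4]), array([251.2, 197. ]), array([251.3, 205.1])]
0.75 [array([251.1, 167. ]), array([251.3, 196.7]), array([251.3, 204.6])]
0.8 [array([251.1, 167.6]), array([251.3, 196.5]), array([251.3, 204.1])]
0.85 [array([251.1, 168.3]), array([251.3, 196.2]), array([251.3, 203.5])]
```

View pics/e.png

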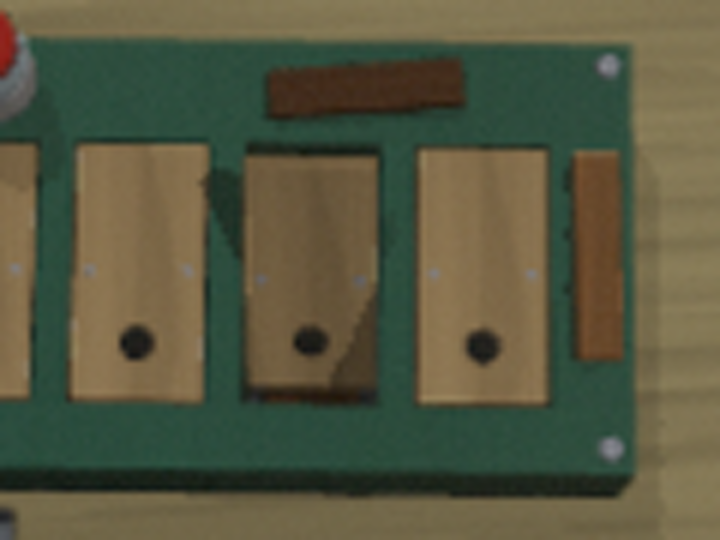

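Board c's visible ends sit at rows 165.8 and 204.7. That 38.9-pixel span matches a tilt of about 0.7, and the depth fits give 0.72–0.76. The hand is clear, so I'm handing the job in.

```bash
python3 -c "
from workcell import env
print(env.job_done())"
```

```text
the job is handed in; nothing more can be done
None
```

The job is handed in: the third board from the left (c) was the one that rocked, and it now stands open at about 0.7 rad (40°; readings ran from 0.63 to 0.81), with the hand clear and the bystanders on and beside the casing looking undisturbed in the pictures; a and b were chocked, d was not pressed, and the judge's verdict was not shown.

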